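Pry up the jig cover and hold the sprung jaw open

ROBOT

A 6-joint arm with a two-finger parallel gripper is mounted at the origin on a cart in front of the work surface, level with it; the furniture and walls round the work are solid. World frame = base frame: x ahead of the robot, y to its left, z up, the work surface at z = 0. Lengths are in mm, angles in rad, forces in N, time in s.
With the tool pointing down it reaches from about 325 to 925 mm from the base axis. Payload 3.1 kg.
Tool frame: the origin (TCP) lies on the centre line of the jaws, within the pads' length; the fingertips stand 19 mm ahead of it and the grasp point (between the pads) is the TCP; z points along the fingers, y is the line along which they close (so a half turn about z gives the same grasp; the last joint's range is limited). The gripper opens to 85 mm and grips with 20 to 120 N. Pads are 22 mm wide; open, the fingers measure 114 mm over their backs; the gripper's body (76 mm by 85 mm) begins 54 mm behind the grasp point. The pads swing forward as they close: fully open they stand 13 mm farther back than shut.
Start: joints at [-1.301, 0.217, 1.613, -0, 1.311, -0.112], TCP at [232.891, -580.001, 250.3] pointing down, gripper open.
Joint ranges: [-2.75, 2.75], [-0.78, 2.1], [0.31, 2.55], [-1.13, 4.27], [0.13, 2.63], [-2.58, 2.58]. Speed limits (rad/s): [2.79, 2.79, 3.14, 3.14, 3.14, 3.14].

INTERFACE

Orientations are given as a unit quaternion [x, y, z, w].
In Python, from rig import arm gives the robot as it stands.
- The arm moves only by the tool play_rows, never from a script. Its argument "targets" is a list of rows, each an object with "translation": the shift along the tool's x, y, z in m, a list of three; "rotation": the turn, a rotation vector about the tool's x, y, z in rad, a list of three; "gripper": the opening, from 0 (shut) to 1 (fully open). In form: [{"translation": [x, y, z], "rotation": [ax, ay, az], "gripper": gripper}, ...]. A call has 1 to 20 rows; each row is the pose to reach, as a shift and turn from the pose commanded when the call began, along the tool's axes at that moment; what a row does not reach only later rows make up. A row lasts 1/12 s, in which the tool goes at most 41.7 mm and 7.16 degrees, less where a joint would pass 70% of its speed; a pose out of reach is approached as far as the arm can. A call with a gripper value outside its range is refused whole. The fingers move at their own pace and stop on an object; the grip force is fixed at half the most. Time passes only in rows, so rows that repeat a pose let the fingers close. It gives the time, the measured TCP pose, the force, the opening and the grip force at its end, in the units of the state.
- arm.observe(): the state, without advancing time (a new reading comes with each control period).
- arm.capture(name): name is "scene" or "top" or "wrist"; returns a dict with "img" (480x640x3 uint8, red, green, blue), "range_z" (480x640 float32, mm along the optical axis (not along the pixel's ray), 0 where there is no reading), "K" (3x3 intrinsics, pixels), "k1" (the pictures are not rectified: a ray, as slopes to the right and down, at radius r is drawn at 1 + k1 r^2 times it, then the intrinsics apply), "T" (4x4, takes a point from camera to world coordinates). Camera axes: x right, y up, looking along -z (the intrinsics and any distortion apply to the point x, -y, -z); pixel columns grow to the right and rows downward; lengths in mm; the calibration is good to about 2 mm. A picture is of the moment at which its call begins.
- arm.finish_job(): hands the job in; it is judged then, once.
The state is a dict: "t": time; "joint_pos": joint angles; "qd": joint speeds; "effort": joint torques, N m; "ee_pos": TCP position; "eef_rot": TCP orientation; "force": force on the tool from outside, world axes, zero at the start; "wrist_torque": the same for the moment, N m; "opening": finger opening in mm; "grip_force": force on a finger pad.
Only numpy, scipy, OpenCV 4.12 (cv2) and the standard library are available. Lean on these libraries where they do the work, as an engineer would, in place of code of your own. Each camera call takes 0.05 s, during which the arm holds its last target. There are 200 camera calls.

TASK

Pick up the red screwdriver that lies beside the gluing jig, put its tip into the notch in the front of the jig and lever the blue cover up with it, swing the cover fully open, and lay the screwdriver back down flat on the bench. Then pull the sprung jaw out by its orange grip until the white pointer stands level with the red mark, and keep holding it there with the gripper: the program finishes while holding it, so that I can drop the slip between the jaws. Leave the red mark and the other things on the bench where they are.

Things in the scene. Friction and masses are not known exactly. Their poses are not given: they have to be found in the camera images.
- jig: grey metal gluing jig, a fixed box 140 (x) x 160 (y) x 72 mm with 8 mm walls, plus a small bench lug 18 mm wide at the middle of each long side; origin at the centre of its underside; its front with the notch faces its own -x, z up. The floor inside is 12 mm high, the inside is 124 x 144 mm. The blue cover (6 mm thick, 139 x 160 mm) lies on top of the walls, 72 to 78 mm above the bench, flush with the outside. Its hinge axis runs along jig y at x = +69 mm, z = 75 mm.
- notch (a point): centre of the notch's opening on the jig's outer front face, 62 mm above the bench: edged in black, a gap 44 mm wide and 20 mm high (52 to 72 mm above the bench) through the 8 mm front wall, straight under the cover's front edge, axes as the jig
- cover (a joint): hinge angle of the blue cover in rad: 0 shut, 1.57 upright, 2.0 the open stop (leaning back). The hinge is stiff (about 0.1 N m plus the cover's 70 g): the cover stays at whatever angle it is left. Fully open means near the stop, at least 1.5.
- cover_lip (a point): middle of the cover's front edge, on its underside, 137 mm from the hinge axis; rises on an arc as the cover opens
- screwdriver: slotted screwdriver lying to the left or right of the jig (not the other red one that stays far to the right on the bench), 203 mm long, 90 g, round red grip about 26 mm thick, steel shaft 6 mm thick; lies flat, origin on the underside at mid length. In its own frame the tip is towards -y and the grip takes y = +7 to +101 mm; the shaft's line is turned from own -y by 0.09 rad towards -x
- screwdriver_tip (a point): end of the screwdriver's blade, about 10 mm above the bench as it lies (blade 8 mm wide, 6 mm thick)
- screwdriver_handle (a point): point inside the red grip, 137 mm behind the tip end and on the shaft's line, 13 mm above the bench as it lies; a good place to take it across, from above
- slide (a joint): travel in m of the sprung jaw slide along the jig's -x (towards the jig's front): 0 home, 0.042 the stop. A spring draws it home with 3.6 N at 0, rising by 0.12 N per mm; it springs back when let go
- grip (a point): middle of the orange grip on the slide, 50 mm above the bench: an upright plate 24 mm (jig x) x 14 mm (jig y), its top 64 mm and its foot 19 mm above the bench, to be pinched across jig y from above. At home it stands at the jig's origin in x and y; beside it 65 mm are free to either wall above a height of 31 mm (lower parts beside it: up to 34 mm only at the left wall, and the wooden jaw 34 to 45 mm behind the grip, 43 mm high)
- pointer (a point): top of the white pointer that moves with the slide, 58 mm to the left (jig +y) of the grip's middle and at the same jig x, 28 mm above the bench
- index (a joint): setting in m of the red mark along the jig's -x on the same scale as the slide: when the slide's travel equals this value the pointer is level with the mark; 0.018 to 0.032. The mark is stiff to move and is to be left alone
- mark (a point): the red mark's point, on the black rail at the jig's left inner wall, 28 mm above the bench; axes as the jig
- chisel: narrow bench chisel with a yellow wooden handle, 34 x 242 x 29 mm, loose on the bench; a bystander, origin on its underside at mid length
- mahogany_slip: slip of reddish wood, 34 x 92 x 10 mm, loose on the bench; a bystander, origin at the centre of its underside
- oak_offcut: oak block 60 x 79 x 22 mm, loose on the bench; a bystander, origin at the centre of its underside
- wax_tin: round flat tin, 73 mm across, 24 mm high, loose on the bench; a bystander, origin at the centre of its underside
Things that resemble listed ones, but are neither listed nor needed, are in the scene too. Several things have the shape of the jig; the one meant has the colours described above.

How it is judged (in metres and radians):
On the way, in this order (a step that is already met when the one before it is completed fails the run):
1. the cover is levered up more than 0.25 rad with the screwdriver pressing on it (value of joint cover above 0.25 rad and contact force between screwdriver and cover above 0.05 N and contact force between the fingers and cover below 0.05 N), for 0.1 s.
2. the cover is open beyond 1.4 rad (value of joint cover above 1.4 rad), for 0.1 s.
3. the screwdriver lies on the bench, let go (contact force between the fingers and screwdriver below 0.05 N and height (world z) of screwdriver below 0.015 m and height (world z) of screwdriver_tip below 0.025 m and linear speed of screwdriver below 0.02 m/s), for 0.2 s.
4. the fingers hold the slide with the pointer at the mark (x of pointer in the frame of mark between -0.004 and 0.004 m and contact force between the fingers and slide above 1 N), for 0.3 s.
At the end, for the whole second after the job is handed in: the pointer is within 4 mm of the red mark and still, the gripper's fingers hold the slide there (more than 1 N, the screwdriver not touching it), the cover is open beyond 1.4 rad, the screwdriver lies flat on the bench, and the red mark is where it was (3 mm) (all of step 3 and all of step 4 and velocity of joint slide between -0.01 and 0.01 m/s and contact force between screwdriver and slide below 0.05 N and value of joint cover above 1.4 rad and distance of mark from where it was at the start of the episode below 0.003 m); the arm keeps its last pose, push and grip.
It fails at once if the red mark is shifted more than 4 mm (distance of mark from where it was at the start of the episode above 0.004 m).
It fails at once if a bystander is moved more than 25 mm (distance of any of chisel, mahogany_slip, oak_offcut, wax_tin from where it was at the start of the episode above 0.025 m).
It also fails if it takes over 61 s, if anything falls off the work surface, if the arm or the gripper's body presses on something with over 40 N, if the wrist force passes 120 N, or if a joint passes its speed limit or range.

## Working session

There is one attempt and no reset: what is moved stays moved. The work goes in short steps, Python scripts to look and compute and a tool call to move; the robot and the scene stay as the last step left them, time stands still between calls to the robot, and variables do not carry over. Pictures are saved under pics/ and viewed, at most 10 in all, crops included, and the job is handed in when it is done.

Besides the shell and the picture viewer there is one more tool, called after "Request:" by a JSON object that holds its "name" and its "arguments", one argument or row to a line. play_rows: Moves the arm, as the interface text tells. Its arguments: {"type":"object","properties":{"targets":{"type":"array"}},"required":["targets"]}

```bash
ls; mkdir -p pics
cat > h.py <<'E'
import numpy as np, cv2
from scipy.spatial.transform import Rotation as R
from rig import arm
def ray(c,uv):
    K=c["K"]; d=np.array([(uv[0]-K[0,2])/K[0,0],(uv[1]-K[1,2])/K[1,1]])
    s=d.copy()
    for _ in range(20): s=d/(1+c["k1"]*(s@s))
    T=c["T"]; return T[:3,3], T[:3,:3]@np.array([s[0],-s[1],-1.])
def onz(c,uv,z):
    o,d=ray(c,uv); return o+d*(z-o[2])/d[2]
def pts(c):
    "world xyz per pixel from range"
    K=c["K"]; v,u=np.mgrid[:480,:640]
    d=np.stack([(u-K[0,2])/K[0,0],(v-K[1,2])/K[1,1]],-1); s=d.copy()
    for _ in range(20): s=d/(1+c["k1"]*(s**2).sum(-1,keepdims=True))
    z=c["range_z"]; p=np.stack([s[...,0]*z,-s[...,1]*z,-z],-1)
    return p@c["T"][:3,:3].T+c["T"][:3,3]
def save(n,img): cv2.imwrite("pics/"+n+".png",img[...,::-1])
E
python3 - <<'E'
from h import *
a=arm.capture("scene");b=arm.capture("top")
np.savez("s0.npz",**a);np.savez("t0.npz",**b)
save("scene0",a["img"]);save("top0",b["img"])
for c in(a,b): print(c["T"].round(3),c["K"],c["k1"])
print(arm.observe())
E
```

```text
pics
[[-7.980000e-01  3.580000e-01 -4.840000e-01 -2.029640e+02]
 [-6.020000e-01 -4.870000e-01  6.320000e-01  9.171840e+02]
 [-1.000000e-02  7.960000e-01  6.050000e-01  1.099983e+03]
 [ 0.000000e+00  0.000000e+00  0.000000e+00  1.000000e+00]] [[598.29881988   0.         320.44116565]
 [  0.         598.29881988 234.30450876]
 [  0.           0.           1.        ]] -0.07637212611097997
[[-1.10000e-02  9.92000e-01 -1.29000e-01  4.64426e+02]
 [-1.00000e+00 -1.40000e-02 -2.10000e-02 -1.73864e+02]
 [-2.30000e-02  1.29000e-01  9.91000e-01  1.21571e+03]
 [ 0.00000e+00  0.00000e+00  0.00000e+00  1.00000e+00]] [[453.85814811   0.         326.29589331]
 [  0.         453.85814811 243.85411288]
 [  0.           0.           1.        ]] -0.05745300041691192
{'t': 0.1, 'joint_pos': array([-1.30121690e+00,  2.17684200e-01,  1.61480212e+00, -2.88084306e-06,
        1.31133998e+00, -1.12186832e-01]), 'qd': array([-0.00085264, -0.00074095, -0.00306469, -0.0002591 ,  0.00095869,
       -0.00087244]), 'effort': array([-3.32096624e-04, -3.98072612e+01, -3.04970098e+01, -1.00136417e-04,
        4.19511023e-03,  1.82399930e-05]), 'ee_pos': array([ 232.68585494, -579.30012585,  249.0805728 ]), 'eef_rot': array([ 9.81836382e-01,  1.89726306e-01, -8.91867103e-05, -1.11325801e-03]), 'force': array([ 0.50290664, -0.61989991, -0.04446202]), 'wrist_torque': array([-0.02247553, -0.01990146,  0.03961581]), 'grip_force': 0.0, 'opening': 85.2060962648059}
```

View pics/top0.png

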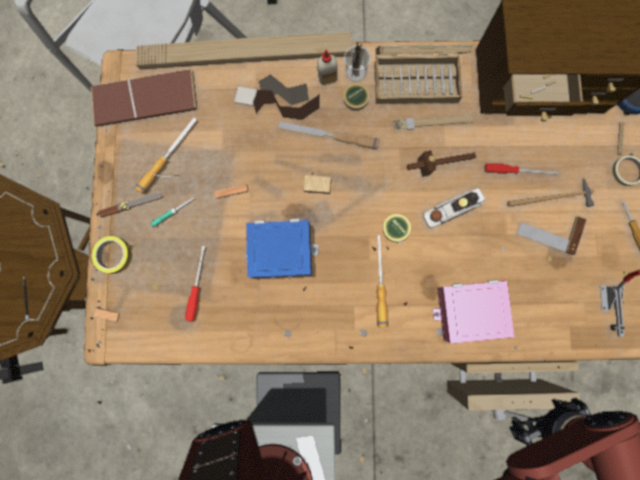

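View pics/scene0.png

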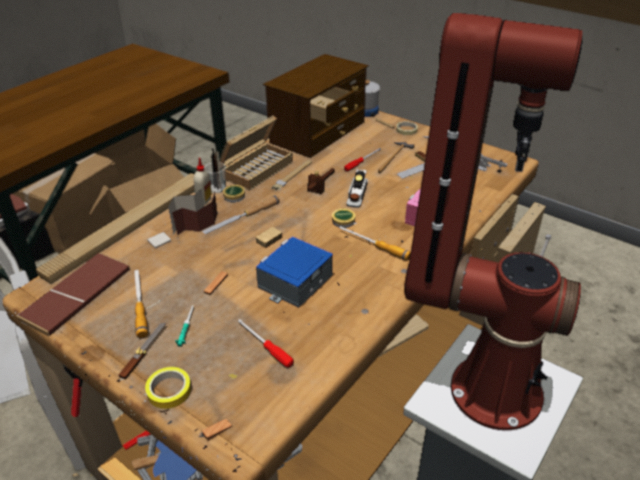

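Top view: candidates for the screwdriver are the red one left of the blue jig (grip 192,305, tip 203,247), the other red one far right (502,168), the yellow ones (150,180; 381,300), and the green one (170,212). I choose the one at (192,305). For the jig, I choose blue (279,249) over pink (478,312), since the cover should be blue. Next is a close crop of both.

Run:
```python
from h import *
a=dict(np.load("s0.npz"));b=dict(np.load("t0.npz"))
A=cv2.resize(a["img"][220:380,220:360],None,fx=3.5,fy=3.5,interpolation=cv2.INTER_CUBIC)[:560]
B=cv2.resize(b["img"][210:330,175:325],None,fx=2,fy=2,interpolation=cv2.INTER_CUBIC)
M=np.zeros((560,A.shape[1]+300,3),np.uint8);M[:A.shape[0],:A.shape[1]]=A;M[:240,A.shape[1]:]=B
save("crop0",M)
for n,c in(("top",b),("scene",a)):
    P=pts(c);c["k1"]=float(c["k1"]);hsv=cv2.cvtColor(c["img"],cv2.COLOR_RGB2HSV)
    bl=cv2.inRange(hsv,(105,120,60),(125,255,255))>0
    m=bl&(abs(P[...,2]-78)<8)
    print(n,"n",m.sum(),"z",np.median(P[...,2][m]))
    k,l,st,ce=cv2.connectedComponentsWithStats(m.astype(np.uint8)); i=1+st[1:,4].argmax()
    vu=np.argwhere(l==i)[:,::-1]
    w=np.array([onz(c,p,78)[:2] for p in vu],np.float32)
    print("rect",cv2.minAreaRect(w))
    red=((cv2.inRange(hsv,(0,150,90),(6,255,255))|cv2.inRange(hsv,(174,150,90),(180,255,255)))>0)
    near=np.hypot(P[...,0]-w[:,0].mean(),P[...,1]-w[:,1].mean())<330
    k,l,st,ce=cv2.connectedComponentsWithStats((red&near&(P[...,2]>-10)&(P[...,2]<50)).astype(np.uint8)); i=1+st[1:,4].argmax()
    w=np.array([onz(c,p,13)[:2] for p in np.argwhere(l==i)[:,::-1]],np.float32)
    print("grip",st[i],cv2.minAreaRect(w),w.mean(0))
print("tip top",onz(b,(203.5,246.5),10),"tip scene",onz(a,(239,320),10))
```

```text
top n 3234 z 79.92465018713915
rect ((602.5983276367188, -26.867874145507812), (135.53282165527344, 158.46685791015625), 2.0536887645721436)
grip [185 287  14  34 304] ((465.96044921875, 210.71250915527344), (27.4445743560791, 90.02296447753906), 80.75531005859375) [463.44824 211.17969]
scene n 1977 z 78.00582148504839
rect ((601.3294677734375, -16.77031707763672), (140.3322296142578, 161.23876953125), 1.8983979225158691)
grip [263 340  30  27 352] ((469.60791015625, 215.52386474609375), (30.417278289794922, 98.80128479003906), 80.5106201171875) [465.89746 216.11778]
tip top [618.83301646 184.48187878  10.        ] tip scene [619.67260215 188.67175247  10.        ]
```

View pics/crop0.png

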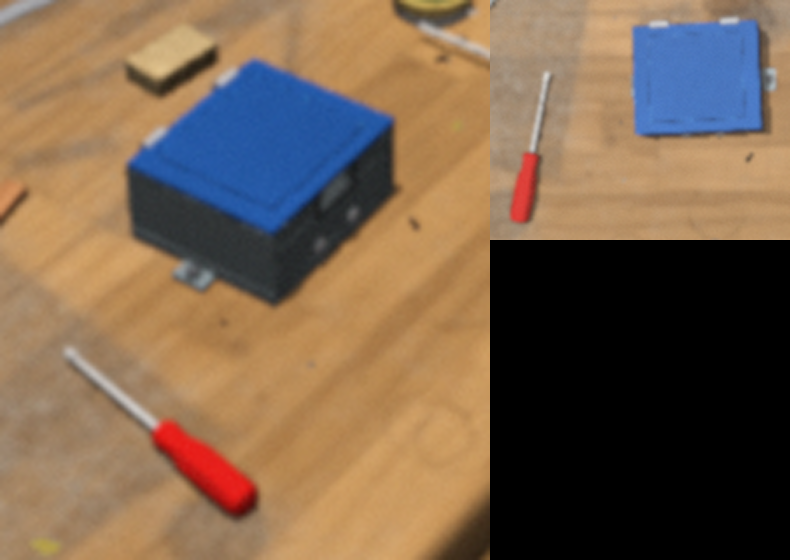

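The crop confirms both: red grip at crop (205,470), and the jig's front with the notch (335,190) facing the robot. The hinges are on the far side. Now moving above the handle.

Request:
{"name": "play_rows", "arguments": {
  "targets": [
    {"translation": [0.527, -0.64, -0.03], "rotation": [0, 0, 0.555], "gripper": 1},
    {"translation": [0.527, -0.64, -0.03], "rotation": [0, 0, 0.555], "gripper": 1},
    {"translation": [0.527, -0.64, -0.03], "rotation": [0, 0, 0.555], "gripper": 1},
    {"translation": [0.527, -0.64, -0.03], "rotation": [0, 0, 0.555], "gripper": 1},
    {"translation": [0.527, -0.64, -0.03], "rotation": [0, 0, 0.555], "gripper": 1},
    {"translation": [0.527, -0.64, -0.03], "rotation": [0, 0, 0.555], "gripper": 1},
    {"translation": [0.527, -0.64, -0.03], "rotation": [0, 0, 0.555], "gripper": 1},
    {"translation": [0.527, -0.64, -0.03], "rotation": [0, 0, 0.555], "gripper": 1},
    {"translation": [0.527, -0.64, -0.03], "rotation": [0, 0, 0.555], "gripper": 1},
    {"translation": [0.527, -0.64, -0.03], "rotation": [0, 0, 0.555], "gripper": 1},
    {"translation": [0.527, -0.64, -0.03], "rotation": [0, 0, 0.555], "gripper": 1},
    {"translation": [0.527, -0.64, -0.03], "rotation": [0, 0, 0.555], "gripper": 1},
    {"translation": [0.527, -0.64, -0.03], "rotation": [0, 0, 0.555], "gripper": 1},
    {"translation": [0.527, -0.64, -0.03], "rotation": [0, 0, 0.555], "gripper": 1},
    {"translation": [0.527, -0.64, -0.03], "rotation": [0, 0, 0.555], "gripper": 1},
    {"translation": [0.527, -0.64, -0.03], "rotation": [0, 0, 0.555], "gripper": 1},
    {"translation": [0.527, -0.64, -0.03], "rotation": [0, 0, 0.555], "gripper": 1},
    {"translation": [0.527, -0.64, -0.03], "rotation": [0, 0, 0.555], "gripper": 1},
    {"translation": [0.527, -0.64, -0.03], "rotation": [0, 0, 0.555], "gripper": 1},
    {"translation": [0.527, -0.64, -0.03], "rotation": [0, 0, 0.555], "gripper": 1}
  ]
}}

```text
t: 1.77
ee_pos: [483.3, 212.9, 279.9]
eef_rot: [0.996, -0.086, -0.0, 0.0]
force: [0.9, -1.4, 0.9]
opening: 85.3
grip_force: 0.0
```

```bash
cat >> h.py <<'E'
def pose():
    s=arm.observe(); q=R.from_quat(s["eef_rot"]); return np.array(s["ee_pos"]),q,s
def rel(p,yaw,pitch=0):
    "shift/turn to reach TCP p (mm), tool down, tool x at yaw"
    p0,q,s=pose(); X=np.array([np.cos(yaw),np.sin(yaw),0]);Z=np.array([0,0,-1.])
    g=R.from_matrix(np.stack([X,np.cross(Z,X),Z],1))*R.from_euler('y',pitch)
    t=q.inv().apply(np.array(p)-p0)/1000; r=(q.inv()*g).as_rotvec()
    print("rel",t.round(4),r.round(3),"| at",p0.round(1),"yaw",np.arctan2(*q.as_matrix()[1::-1,0]).round(3),"tilt",(q.as_matrix()[:,2]).round(3),"t",s["t"],"F",np.round(s["force"],1))
E
python3 - <<'E'
from h import *
c=arm.capture("wrist");np.savez("w1.npz",**c);save("w1",c["img"]);rel((484,210,250),-.173)
print(c["T"].round(2),c["K"],c["k1"],arm.observe()["joint_pos"].round(2))
hsv=cv2.cvtColor(c["img"],cv2.COLOR_RGB2HSV)
red=((cv2.inRange(hsv,(0,150,90),(6,255,255))|cv2.inRange(hsv,(174,150,90),(180,255,255))))
k,l,st,ce=cv2.connectedComponentsWithStats(red);i=1+st[1:,4].argmax()
w=np.array([onz(c,p,13)[:2] for p in np.argwhere(l==i)[:,::-1]],np.float32)
print(st[i],cv2.minAreaRect(w),w.mean(0))
E
```

```text
rel [0.0004 0.0087 0.0302] [-0.007 -0.001  0.004] | at [485.  218.4 280.2] yaw -0.169 tilt [ 0.002  0.007 -1.   ] t 1.8167 F [1.3 3.  0.7]
[[-1.7000e-01  9.4000e-01  3.0000e-01  5.5833e+02]
 [-9.9000e-01 -1.6000e-01 -5.0000e-02  1.9864e+02]
 [ 0.0000e+00 -3.0000e-01  9.5000e-01  4.0286e+02]
 [ 0.0000e+00  0.0000e+00  0.0000e+00  1.0000e+00]] [[351.81424971   0.         321.9013042 ]
 [  0.         351.81424971 235.372425  ]
 [  0.           0.           1.        ]] -0.026948971388041674 [ 0.29 -0.01  1.8   0.01  1.34  2.03]
[ 313  170   24   82 1729] ((464.5547790527344, 212.04330444335938), (26.662866592407227, 94.69287872314453), 80.86962127685547) [464.70178 211.77463]
```

View pics/w1.png

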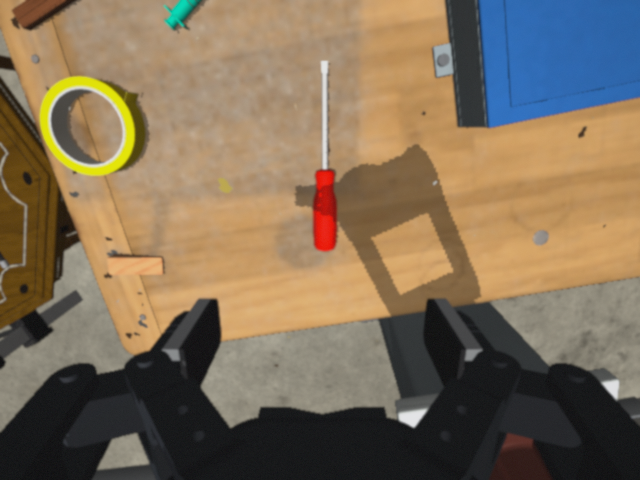

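Wrist view: the screwdriver lies along the picture with its grip at (325,210) and tip at (324,62). The jig is at upper right.

Run:
```python
from h import *
c=dict(np.load("w1.npz")); t=onz(c,(324.5,62),10);print("tip",t)
for _ in range(3): c=arm.capture("wrist")
print(pose()[0])
hsv=cv2.cvtColor(c["img"],cv2.COLOR_RGB2HSV)
red=((cv2.inRange(hsv,(0,150,90),(6,255,255))|cv2.inRange(hsv,(174,150,90),(180,255,255))))
k,l,st,ce=cv2.connectedComponentsWithStats(red);i=1+st[1:,4].argmax()
w=np.array([onz(c,p,13)[:2] for p in np.argwhere(l==i)[:,::-1]],np.float32)
g=np.array(cv2.minAreaRect(w)[0]);print(cv2.minAreaRect(w),w.mean(0))
sh=(c["range_z"]*0+(hsv[...,1]<40)*(hsv[...,2]>130)).astype(np.uint8)
k,l,s2,ce=cv2.connectedComponentsWithStats(sh);x,y=st[i][0]+12,st[i][1]
j=[n for n in range(1,k) if abs(s2[n,0]+s2[n,2]/2-x)<20 and s2[n,3]>70 and s2[n,2]<25];print(s2[j])
if j: 
  t=onz(c,(ce[j[0]][0],s2[j[0],1]),10);print("tip",t)
d=t[:2]-g;L=np.hypot(*d);yaw=np.arctan2(d[1],d[0]);h=t[:2]-137*d/L
print("L",L,"yaw",yaw,"handle",h)
rel((*h,110),yaw);rel((*h,22),yaw)
```

```text
tip [618.58585894 185.46320493  10.        ]
[482.95354144 210.9319884  279.44624462]
((465.4090576171875, 210.84103393554688), (26.574199676513672, 94.44569396972656), 79.93900299072266) [464.80615 211.72264]
[[321  60   8 109 656]]
tip [620.21166379 185.21819808  10.        ]
L 156.90881618239442 yaw -0.1640322192611362 handle [485.05063485 207.58997169]
rel [0.0029 0.0027 0.1694] [ 0.001  0.002 -0.007] | at [483.  210.9 279.4] yaw -0.171 tilt [-0.002 -0.001 -1.   ] t 1.9667 F [-0.4 -0.6  0.7]
rel [0.0031 0.0026 0.2574] [ 0.001  0.002 -0.007] | at [483.  210.9 279.4] yaw -0.171 tilt [-0.002 -0.001 -1.   ] t 1.9667 F [-0.4 -0.6  0.7]
```

Request:
{"name": "play_rows", "arguments": {
  "targets": [
    {"translation": [0.003, 0.0025, 0.04], "rotation": [0, 0, -0.007], "gripper": 1},
    {"translation": [0.003, 0.0025, 0.08], "rotation": [0, 0, -0.007], "gripper": 1},
    {"translation": [0.003, 0.0025, 0.12], "rotation": [0, 0, -0.007], "gripper": 0.8},
    {"translation": [0.003, 0.0025, 0.16], "rotation": [0, 0, -0.007], "gripper": 0.7},
    {"translation": [0.003, 0.0025, 0.19], "rotation": [0, 0, -0.007], "gripper": 0.7},
    {"translation": [0.003, 0.0025, 0.21], "rotation": [0, 0, -0.007], "gripper": 0.7},
    {"translation": [0.003, 0.0025, 0.23], "rotation": [0, 0, -0.007], "gripper": 0.7},
    {"translation": [0.003, 0.0025, 0.24], "rotation": [0, 0, -0.007], "gripper": 0.7},
    {"translation": [0.003, 0.0025, 0.245], "rotation": [0, 0, -0.007], "gripper": 0.7},
    {"translation": [0.003, 0.0025, 0.25], "rotation": [0, 0, -0.007], "gripper": 0.7},
    {"translation": [0.003, 0.0025, 0.255], "rotation": [0, 0, -0.007], "gripper": 0.7},
    {"translation": [0.003, 0.0025, 0.256], "rotation": [0, 0, -0.007], "gripper": 0.7},
    {"translation": [0.003, 0.0025, 0.256], "rotation": [0, 0, -0.007], "gripper": 0.7}
  ]
}}

```text
t: 3.05
ee_pos: [486.6, 207.4, 25.0]
eef_rot: [0.997, -0.083, 0.001, -0.0]
force: [0.5, -0.3, 0.1]
opening: 59.9
grip_force: 0.0
```

Run:
```python
from h import *
rel((485,207.6,22),-.164);print(arm.observe()["opening"])
```

```text
rel [-0.0016  0.      0.003 ] [-0.    -0.001 -0.002] | at [486.6 207.4  25. ] yaw -0.166 tilt [ 0.001  0.    -1.   ] t 3.05 F [ 0.5 -0.3  0.1]
59.91699905369323
```

Request:
{"name": "play_rows", "arguments": {
  "targets": [
    {"translation": [0, 0, 0.003], "rotation": [0, 0, 0], "gripper": 0.7},
    {"translation": [0, 0, 0.003], "rotation": [0, 0, 0], "gripper": 0.1},
    {"translation": [0, 0, 0.003], "rotation": [0, 0, 0], "gripper": 0},
    {"translation": [0, 0, 0.003], "rotation": [0, 0, 0], "gripper": 0},
    {"translation": [0, 0, 0.003], "rotation": [0, 0, 0], "gripper": 0},
    {"translation": [0, 0, 0.003], "rotation": [0, 0, 0], "gripper": 0},
    {"translation": [0, 0, 0.003], "rotation": [0, 0, 0], "gripper": 0},
    {"translation": [0, 0, 0.003], "rotation": [0, 0, 0], "gripper": 0}
  ]
}}

```text
t: 3.72
ee_pos: [486.4, 207.4, 22.0]
eef_rot: [0.997, -0.083, 0.0, -0.0]
force: [-1.7, -1.0, 6.3]
opening: 23.2
grip_force: 58.7
```

Request:
{"name": "play_rows", "arguments": {
  "targets": [
    {"translation": [0, 0, -0.01], "rotation": [0, 0, 0], "gripper": 0},
    {"translation": [0, 0, -0.04], "rotation": [0, 0, 0], "gripper": 0},
    {"translation": [0, 0, -0.08], "rotation": [0, 0, 0], "gripper": 0},
    {"translation": [0, 0, -0.12], "rotation": [0, 0, 0], "gripper": 0},
    {"translation": [0, 0, -0.15], "rotation": [0, 0, 0], "gripper": 0},
    {"translation": [-0.01, 0.03, -0.178], "rotation": [0, 0, -0.02], "gripper": 0},
    {"translation": [-0.02, 0.06, -0.178], "rotation": [0, 0, -0.05], "gripper": 0},
    {"translation": [-0.03, 0.1, -0.178], "rotation": [0, 0, -0.08], "gripper": 0},
    {"translation": [-0.04, 0.14, -0.178], "rotation": [0, 0, -0.11], "gripper": 0},
    {"translation": [-0.06, 0.18, -0.178], "rotation": [0, 0, -0.15], "gripper": 0},
    {"translation": [-0.075, 0.215, -0.178], "rotation": [0, 0, -0.18], "gripper": 0},
    {"translation": [-0.0815, 0.235, -0.178], "rotation": [0, 0, -0.2], "gripper": 0},
    {"translation": [-0.0815, 0.246, -0.178], "rotation": [0, 0, -0.2], "gripper": 0},
    {"translation": [-0.0815, 0.246, -0.178], "rotation": [0, 0, -0.2], "gripper": 0},
    {"translation": [-0.0815, 0.246, -0.178], "rotation": [0, 0, -0.2], "gripper": 0},
    {"translation": [-0.0815, 0.246, -0.178], "rotation": [0, 0, -0.2], "gripper": 0}
  ]
}}

```text
t: 5.05
ee_pos: [365.1, -21.4, 199.4]
eef_rot: [1.0, 0.017, 0.0, -0.0]
force: [-0.3, 0.1, -0.7]
opening: 23.0
grip_force: 59.1
```

Run:
```python
from h import *
c=arm.capture("wrist");c=arm.capture("wrist");np.savez("w2.npz",**c);save("w2",c["img"]);rel((365,-22,200),.036);print(arm.observe()["opening"],c["T"][:3,3])
```

```text
rel [-0.0002  0.0009 -0.0007] [-0.     0.    -0.001] | at [365.2 -21.1 199.3] yaw 0.035 tilt [-0.  0. -1.] t 5.15 F [-0.6  0.  -1.3]
23.169233035918175 [441.17382897 -19.72954898 322.35631133]
```

View pics/w2.png

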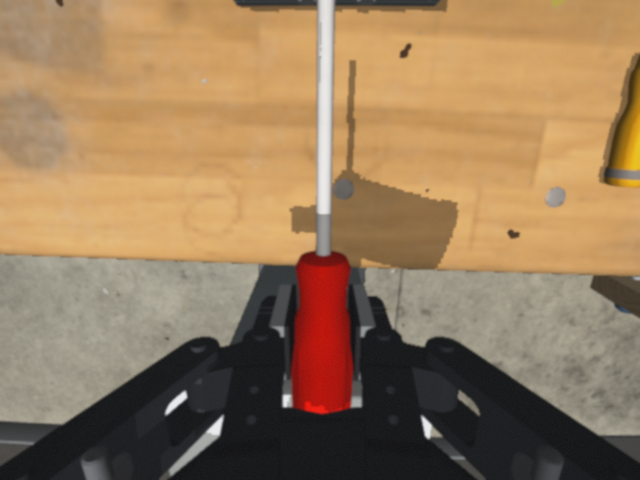

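Wrist view: the screwdriver is held straight (shaft from (324,240) to (326,0)), with the jig front edge only at the top edge (240-440, 5). I'll raise and tilt to see the jig.

Request:
{"name": "play_rows", "arguments": {
  "targets": [
    {"translation": [0.0, 0, -0.03], "rotation": [0, 0.1, 0], "gripper": 0},
    {"translation": [0.0, 0, -0.06], "rotation": [0, 0.2, 0], "gripper": 0},
    {"translation": [0.0, 0, -0.09], "rotation": [0, 0.3, 0], "gripper": 0},
    {"translation": [0.0, 0, -0.1], "rotation": [0, 0.4, 0], "gripper": 0},
    {"translation": [0.0, 0, -0.1], "rotation": [0, 0.4, 0], "gripper": 0},
    {"translation": [0.0, 0, -0.1], "rotation": [0, 0.4, 0], "gripper": 0},
    {"translation": [0.0, 0, -0.1], "rotation": [0, 0.4, 0], "gripper": 0}
  ]
}}

```text
t: 5.73
ee_pos: [364.6, -21.4, 298.1]
eef_rot: [0.98, 0.017, 0.197, -0.004]
force: [-0.2, 0.5, -0.8]
opening: 23.2
grip_force: 59.1
```

Run:
```python
from h import *
c=arm.capture("wrist");c=arm.capture("wrist");np.savez("w3.npz",**c);save("w3",c["img"]);rel((365,-22,200),.036);print(c["T"].round(2))
hsv=cv2.cvtColor(c["img"],cv2.COLOR_RGB2HSV)
bl=cv2.inRange(hsv,(105,120,60),(125,255,255))
k,l,st,ce=cv2.connectedComponentsWithStats(bl);i=1+st[1:,4].argmax();print(st[i])
w=np.array([onz(c,p,78)[:2] for p in np.argwhere(l==i)[:,::-1]],np.float32)
# front edge: per y-bin min x at z=78
ys=np.arange(-90,50,5);E=[(y+2.5,np.percentile(w[(w[:,1]>y)&(w[:,1]<y+5),0],1)) for y in ys if ((w[:,1]>y)&(w[:,1]<y+5)).sum()>20]
E=np.array(E)[1:-1];p=np.polyfit(E[:,0],E[:,1],1);print("front slope",p,"res",np.abs(np.polyval(p,E[:,0])-E[:,1]).max())
for x in(545,560,580,600):
    r=w[abs(w[:,0]-x)<3,1]; print(x,np.percentile(r,1),np.percentile(r,99))
P=pts(c);m=l==i;print("range z cover",np.median(P[m],0), np.percentile(P[m][:,2],[5,50,95]))
# other: scene/top recalib
```

```text
rel [-0.0373  0.0008  0.0901] [-0.001 -0.395 -0.001] | at [364.7 -21.4 297.5] yaw 0.034 tilt [ 0.385  0.015 -0.923] t 5.8333 F [ 0.4  0.7 -1.5]
[[ 4.0000e-02  1.0000e+00 -9.0000e-02  3.8721e+02]
 [-1.0000e+00  4.0000e-02 -0.0000e+00 -2.1850e+01]
 [-0.0000e+00  9.0000e-02  1.0000e+00  4.4056e+02]
 [ 0.0000e+00  0.0000e+00  0.0000e+00  1.0000e+00]]
[ 333   12   73  120 8370]
front slope [-3.70879572e-02  5.32331165e+02] res 0.04492797851560226
545 -104.67963 -27.656544
560 -104.53852 -28.22654
580 -103.26932 -27.575306
600 -103.09713 -26.958393
range z cover [598.49051206 -64.66484951  78.19853047] [76.2473589  78.19853047 79.75204371]
```

View pics/w3.png

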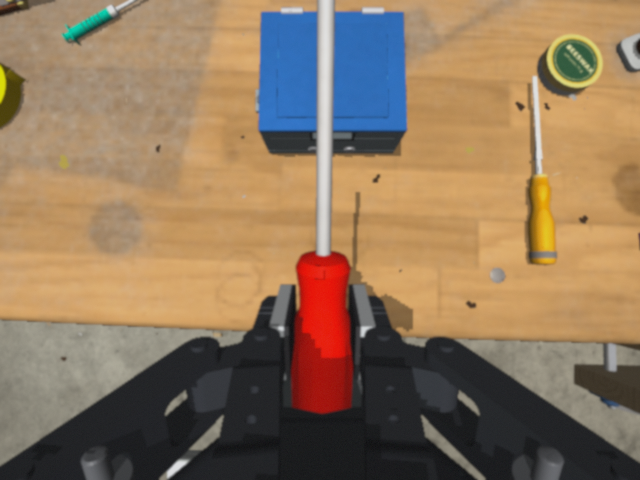

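Run:
```python
from h import *
c=dict(np.load("w3.npz"));hsv=cv2.cvtColor(c["img"],cv2.COLOR_RGB2HSV)
bl=cv2.inRange(hsv,(105,120,60),(125,255,255))>0
u=np.arange(640)
L=[];Rr=[]
for v in range(20,128,4):
    r=np.where(bl[v]&(u>200)&(u<450))[0]; L.append(onz(c,(r.min()-.5,v),78)[:2]);Rr.append(onz(c,(r.max()+.5,v),78)[:2])
L=np.array(L);Rr=np.array(Rr)
pl=np.polyfit(L[:,0],L[:,1],1);pr=np.polyfit(Rr[:,0],Rr[:,1],1);print(pl,pr,np.polyval(pl,534),np.polyval(pr,534))
g=cv2.cvtColor(c["img"],cv2.COLOR_RGB2GRAY)
for v in(134,137,140,144,148): print(v,g[v,262:406:3])
# shaft line on w2/w3: centre px at rows
for v in(30,100,170,230):
    row=np.where((hsv[v,:,1]<40)&(hsv[v,:,2]>130)&(abs(u-324)<14))[0];print(v,row.min(),row.max())
for n in("top","scene"):
    t=arm.capture(n);np.savez(n+"3.npz",**t);P=pts(t);print(n,"bench z",np.median(P[(abs(P[...,0]-480)<30)&(abs(P[...,1]-100)<30),2]))
```

```text
[3.18195061e-02 3.47039069e+01] [ 3.67038563e-02 -1.25429379e+02] 51.69552321351544 -105.82951968437527
134 [ 59  50  50  49  48  50  50  50  48  48  50  48  48  49  49  48  33  88
 118 190 215 221 199 144 104 106 105 103 105 104  53  39  49  50  50  48
  50  49  51  48  49  49  50  51  50  49  52  81]
137 [ 94  52  49  52  53  53  52  52  51  54  52  53  52  52  52  52  38  85
 117 190 216 222 200 143 102 103 103 102 102 102  47  54  56  58  57  56
  56  56  56  57  55  54  56  56  53  50  57 132]
140 [133  56  50  51  49  50  51  50  50  51  51  51  50  51  50  51  43  41
  95 190 216 222 198 139  50  46  43  42  45  45  38  48  51  52  52  51
  53  52  51  51  52  52  52  50  49  52  91 151]
144 [156 102  50  49  50  50  50  50  51  49  49  49  50  49  49  50  50  51
  99 188 215 222 198 136  53  50  50  51  51  51  50  49  50  50  49  51
  50  49  50  51  51  51  51  50  48  62 112 156]
148 [154 147  71  50  52  50  49  50  49  51  51  51  51  49  50  66 111 119
 125 189 215 221 197 134  54  50  51  69 126 167 119  66  51  49  50  52
  51  51  51  52  52  51  51  51  58  93 115 155]
30 318 333
100 317 332
170 317 330
230 317 329
top bench z 0.641164762258768
scene bench z -1.984383479001508
```

Run:
```python
from h import *
c=dict(np.load("w3.npz"));print("notch",onz(c,(331.5,136),62));rel((376.4,-32.5,73),.036)
```

```text
notch [532.91484713 -26.7714685   62.        ]
rel [-0.0763  0.0118  0.2116] [-0.001 -0.396 -0.002] | at [364.9 -21.5 297.7] yaw 0.034 tilt [ 0.385  0.015 -0.923] t 5.9333 F [ 0.1 -0.3 -0.4]
```

Request:
{"name": "play_rows", "arguments": {
  "targets": [
    {"translation": [-0.014, 0.002, 0.038], "rotation": [0, -0.12, 0], "gripper": 0},
    {"translation": [-0.028, 0.004, 0.076], "rotation": [0, -0.24, 0], "gripper": 0},
    {"translation": [-0.042, 0.007, 0.115], "rotation": [0, -0.36, 0], "gripper": 0},
    {"translation": [-0.055, 0.009, 0.152], "rotation": [0, -0.396, 0], "gripper": 0},
    {"translation": [-0.066, 0.011, 0.182], "rotation": [0, -0.396, -0.002], "gripper": 0},
    {"translation": [-0.073, 0.012, 0.202], "rotation": [0, -0.396, -0.002], "gripper": 0},
    {"translation": [-0.0763, 0.012, 0.2116], "rotation": [0, -0.396, -0.002], "gripper": 0},
    {"translation": [-0.0763, 0.012, 0.2116], "rotation": [0, -0.396, -0.002], "gripper": 0},
    {"translation": [-0.0763, 0.012, 0.2116], "rotation": [0, -0.396, -0.002], "gripper": 0},
    {"translation": [-0.0763, 0.012, 0.2116], "rotation": [0, -0.396, -0.002], "gripper": 0}
  ]
}}

```text
t: 6.77
ee_pos: [378.3, -33.5, 75.1]
eef_rot: [1.0, 0.018, 0.002, 0.0]
force: [0.2, 0.3, -1.4]
opening: 23.2
grip_force: 59.1
```

Run:
```python
from h import *
c=arm.capture("scene");np.savez("s4.npz",**c);t=arm.capture("top");w=arm.capture("wrist")
A=cv2.resize(c["img"][230:330,250:370],None,fx=4,fy=4,interpolation=cv2.INTER_CUBIC)
B=cv2.resize(t["img"][210:360,240:320],None,fx=2.6,fy=2.6,interpolation=cv2.INTER_CUBIC)
C=cv2.resize(w["img"],(266,200))
M=np.zeros((600,690,3),np.uint8);M[:400,:480]=A;M[:B.shape[0],480:480+B.shape[1]]=B;M[400:,:266]=C;save("m4",M)
rel((376.4,-32.5,73),.036)
o,d=ray(c,(0,0))
def px(p):
    q=np.linalg.inv(c["T"])@np.r_[p,1];s=np.array([q[0]/-q[2],-q[1]/-q[2]]);s*=1+c["k1"]*(s@s);return c["K"][:2,:2]@s+c["K"][:2,2]
F=np.array([533.3,-26.9])
for n,p in(("notch",(*F,62)),("tip",(512,-27.5,61))): print(n,(px(np.array(p))-[250,230])*4)
```

```text
rel [-0.0023 -0.0013  0.0029] [ 0.001 -0.007 -0.   ] | at [378.7 -33.7  76. ] yaw 0.036 tilt [ 0.007 -0.001 -1.   ] t 6.9167 F [-0.1  0.3 -0.6]
notch [268.18369456 172.45410609]
tip [294.54107792 185.75059585]
```

View pics/m4.png

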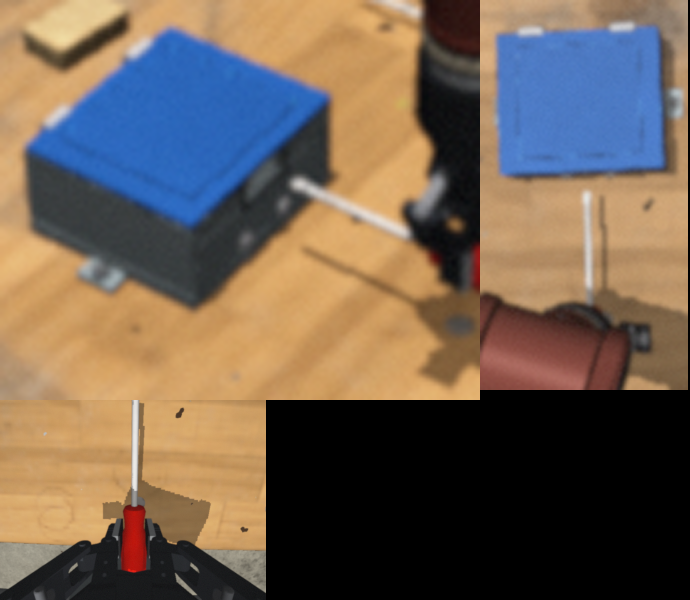

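The crop shows the tip at (297,183) just ahead of the notch (265,182), a few mm to its right. I'll correct 4 mm left and 3 mm down, then insert.

Request:
{"name": "play_rows", "arguments": {
  "targets": [
    {"translation": [0, -0.004, 0.003], "rotation": [0, -0.007, 0], "gripper": 0},
    {"translation": [0, -0.005, 0.003], "rotation": [0, -0.007, 0], "gripper": 0},
    {"translation": [0, -0.005, 0.003], "rotation": [0, -0.007, 0], "gripper": 0},
    {"translation": [0.008, -0.005, 0.003], "rotation": [0, -0.007, 0], "gripper": 0},
    {"translation": [0.016, -0.005, 0.003], "rotation": [0, -0.007, 0], "gripper": 0},
    {"translation": [0.024, -0.005, 0.003], "rotation": [0, -0.007, 0], "gripper": 0},
    {"translation": [0.032, -0.005, 0.003], "rotation": [0, -0.007, 0], "gripper": 0},
    {"translation": [0.038, -0.005, 0.003], "rotation": [0, -0.007, 0], "gripper": 0},
    {"translation": [0.038, -0.005, 0.003], "rotation": [0, -0.007, 0], "gripper": 0},
    {"translation": [0.038, -0.005, 0.003], "rotation": [0, -0.007, 0], "gripper": 0}
  ]
}}

```text
t: 7.75
ee_pos: [415.7, -27.1, 71.8]
eef_rot: [1.0, 0.018, -0.002, 0.0]
force: [-0.2, 0.0, -0.8]
opening: 22.7
grip_force: 59.1
```

Run:
```python
from h import *
rel((416,-32,73),.036)
```

```text
rel [ 0.0001  0.0049 -0.0012] [ 0.     0.003 -0.   ] | at [415.7 -27.1  71.8] yaw 0.036 tilt [-0.003 -0.    -1.   ] t 7.75 F [-0.2  0.  -0.8]
```

Request:
{"name": "play_rows", "arguments": {
  "targets": [
    {"translation": [0, 0, -0.005], "rotation": [0, 0, 0], "gripper": 0},
    {"translation": [0, 0, -0.01], "rotation": [0, 0, 0], "gripper": 0},
    {"translation": [0.0005, 0, -0.015], "rotation": [0, 0, 0], "gripper": 0},
    {"translation": [0.001, 0, -0.021], "rotation": [0, 0, 0], "gripper": 0},
    {"translation": [0.002, 0, -0.027], "rotation": [0, 0, 0], "gripper": 0},
    {"translation": [0.003, 0, -0.033], "rotation": [0, 0, 0], "gripper": 0},
    {"translation": [0.0045, 0, -0.039], "rotation": [0, 0, 0], "gripper": 0},
    {"translation": [0.006, 0, -0.045], "rotation": [0, 0, 0], "gripper": 0},
    {"translation": [0.0085, 0, -0.051], "rotation": [0, 0, 0], "gripper": 0},
    {"translation": [0.011, 0, -0.0565], "rotation": [0, 0, 0], "gripper": 0},
    {"translation": [0.0135, 0, -0.062], "rotation": [0, 0, 0], "gripper": 0},
    {"translation": [0.016, 0, -0.068], "rotation": [0, 0, 0], "gripper": 0},
    {"translation": [0.016, 0, -0.068], "rotation": [0, 0, 0], "gripper": 0},
    {"translation": [0.016, 0, -0.068], "rotation": [0, 0, 0], "gripper": 0},
    {"translation": [0.016, 0, -0.068], "rotation": [0, 0, 0], "gripper": 0}
  ]
}}

```text
t: 9.0
ee_pos: [432.0, -26.5, 140.0]
eef_rot: [1.0, 0.018, -0.001, 0.0]
force: [-0.6, 0.0, -1.2]
opening: 23.1
grip_force: 59.1
```

Run:
```python
from h import *
rel((416,-32,73),.036)
c=arm.capture("scene");t=arm.capture("top")
A=cv2.resize(c["img"][200:330,230:390],None,fx=3,fy=3,interpolation=cv2.INTER_CUBIC)
B=cv2.resize(t["img"][210:360,240:320],None,fx=2.6,fy=2.6,interpolation=cv2.INTER_CUBIC)
M=np.zeros((390,690,3),np.uint8);M[:,:480]=A;M[:B.shape[0],480:480+B.shape[1]]=B;save("m5",M)
```

```text
rel [-0.0161  0.0048  0.0671] [ 0.001  0.002 -0.   ] | at [432.  -26.5 140. ] yaw 0.036 tilt [-0.002 -0.001 -1.   ] t 9.0 F [-0.6  0.  -1.2]
```

View pics/m5.png

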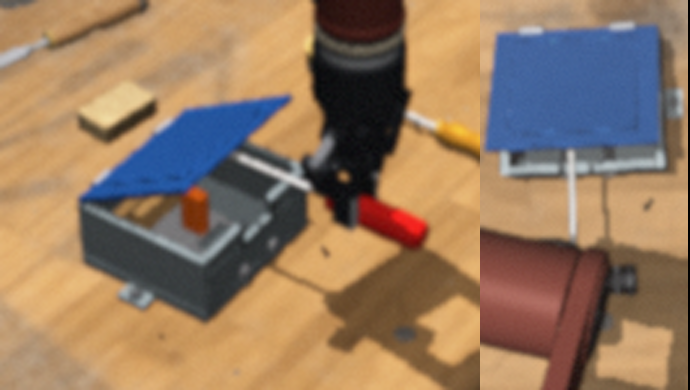

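The cover is levered up to about 0.5 rad, with the driver tip under it. I continue along the arc.

Request:
{"name": "play_rows", "arguments": {
  "targets": [
    {"translation": [0.0066, 0, -0.0105], "rotation": [0, 0, 0], "gripper": 0},
    {"translation": [0.0145, 0, -0.0205], "rotation": [0, 0, 0], "gripper": 0},
    {"translation": [0.023, 0, -0.0295], "rotation": [0, 0, 0], "gripper": 0},
    {"translation": [0.0325, 0, -0.0375], "rotation": [0, 0, 0], "gripper": 0},
    {"translation": [0.0425, 0, -0.045], "rotation": [0, 0, 0], "gripper": 0},
    {"translation": [0.053, 0, -0.0515], "rotation": [0, 0, 0], "gripper": 0},
    {"translation": [0.0645, 0, -0.0565], "rotation": [0, 0, 0], "gripper": 0},
    {"translation": [0.076, 0, -0.0605], "rotation": [0, 0, 0], "gripper": 0},
    {"translation": [0.088, 0, -0.0635], "rotation": [0, 0, 0], "gripper": 0},
    {"translation": [0.1, 0, -0.0645], "rotation": [0, 0, 0], "gripper": 0},
    {"translation": [0.1125, 0, -0.0645], "rotation": [0, 0, 0], "gripper": 0},
    {"translation": [0.1245, 0, -0.0635], "rotation": [0, 0, 0], "gripper": 0},
    {"translation": [0.136, 0, -0.0615], "rotation": [0, 0, 0], "gripper": 0},
    {"translation": [0.142, 0, -0.06], "rotation": [0, 0, 0], "gripper": 0},
    {"translation": [0.142, 0, -0.06], "rotation": [0, 0, 0], "gripper": 0},
    {"translation": [0.142, 0, -0.06], "rotation": [0, 0, 0], "gripper": 0}
  ]
}}

```text
t: 10.43
ee_pos: [574.3, -21.4, 199.9]
eef_rot: [1.0, 0.018, -0.001, 0.0]
force: [-0.6, 0.2, -0.9]
opening: 23.3
grip_force: 59.1
```

Run:
```python
from h import *
rel((485,120,250),.036);rel((486.4,207.4,22.5),-.166)
c=arm.capture("scene");t=arm.capture("top")
A=cv2.resize(c["img"][170:330,230:390],None,fx=3,fy=3,interpolation=cv2.INTER_CUBIC)
B=cv2.resize(t["img"][190:340,240:320],None,fx=2.6,fy=2.6,interpolation=cv2.INTER_CUBIC)
M=np.zeros((480,690,3),np.uint8);M[:,:480]=A;M[:B.shape[0],480:480+B.shape[1]]=B;save("m6",M)
```

```text
rel [-0.0842 -0.1444 -0.05  ] [ 0.001  0.002 -0.   ] | at [574.3 -21.4 199.9] yaw 0.036 tilt [-0.002 -0.001 -1.   ] t 10.4333 F [-0.6  0.2 -0.9]
rel [-0.0792 -0.2319  0.1774] [0.001 0.002 0.202] | at [574.3 -21.4 199.9] yaw 0.036 tilt [-0.002 -0.001 -1.   ] t 10.4333 F [-0.6  0.2 -0.9]
```

View pics/m6.png

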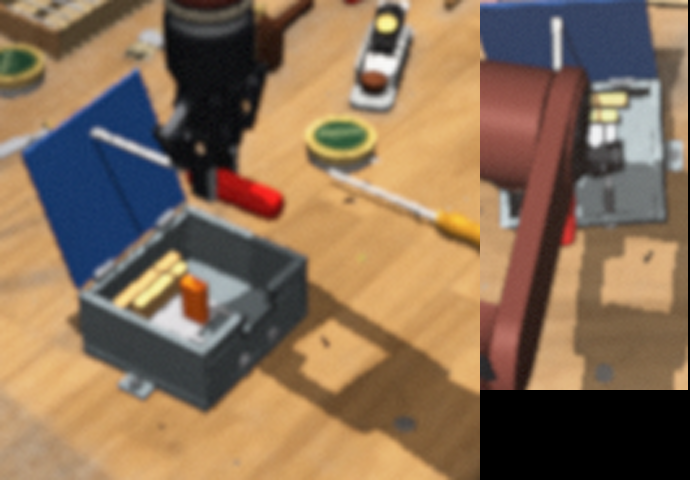

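Cover stands open past upright, leaning back. Back off and return the screwdriver to its old place.

Request:
{"name": "play_rows", "arguments": {
  "targets": [
    {"translation": [-0.03, 0, 0], "rotation": [0, 0, 0], "gripper": 0},
    {"translation": [-0.065, 0, 0], "rotation": [0, 0, 0], "gripper": 0},
    {"translation": [-0.08, -0.03, 0], "rotation": [0, 0, 0.02], "gripper": 0},
    {"translation": [-0.08, -0.07, 0], "rotation": [0, 0, 0.06], "gripper": 0},
    {"translation": [-0.08, -0.11, 0], "rotation": [0, 0, 0.1], "gripper": 0},
    {"translation": [-0.08, -0.15, 0], "rotation": [0, 0, 0.14], "gripper": 0},
    {"translation": [-0.08, -0.19, 0], "rotation": [0, 0, 0.18], "gripper": 0},
    {"translation": [-0.08, -0.22, 0.01], "rotation": [0, 0, 0.202], "gripper": 0},
    {"translation": [-0.0795, -0.232, 0.03], "rotation": [0, 0, 0.202], "gripper": 0},
    {"translation": [-0.0795, -0.232, 0.06], "rotation": [0, 0, 0.202], "gripper": 0},
    {"translation": [-0.0795, -0.232, 0.09], "rotation": [0, 0, 0.202], "gripper": 0},
    {"translation": [-0.0795, -0.232, 0.12], "rotation": [0, 0, 0.202], "gripper": 0},
    {"translation": [-0.0795, -0.232, 0.14], "rotation": [0, 0, 0.202], "gripper": 0},
    {"translation": [-0.0795, -0.232, 0.155], "rotation": [0, 0, 0.202], "gripper": 0},
    {"translation": [-0.0795, -0.232, 0.165], "rotation": [0, 0, 0.202], "gripper": 0},
    {"translation": [-0.0795, -0.232, 0.168], "rotation": [0, 0, 0.202], "gripper": 0},
    {"translation": [-0.0795, -0.232, 0.168], "rotation": [0, 0, 0.202], "gripper": 0}
  ]
}}

```text
t: 11.95
ee_pos: [485.0, 207.4, 31.3]
eef_rot: [0.997, -0.083, -0.002, 0.001]
force: [-0.3, 0.3, -0.6]
opening: 22.9
grip_force: 59.2
```

Run:
```python
from h import *
rel((486.4,207.4,22.5),-.166)
```

```text
rel [ 0.0015 -0.0003  0.0088] [ 0.001  0.004 -0.   ] | at [485.  207.4  31.3] yaw -0.166 tilt [-0.004 -0.001 -1.   ] t 11.95 F [-0.3  0.3 -0.6]
```

Request:
{"name": "play_rows", "arguments": {
  "targets": [
    {"translation": [0, 0, 0.004], "rotation": [0, 0.004, 0], "gripper": 0},
    {"translation": [0, 0, 0.007], "rotation": [0, 0.004, 0], "gripper": 0},
    {"translation": [0, 0, 0.0085], "rotation": [0, 0.004, 0], "gripper": 0},
    {"translation": [0, 0, 0.0085], "rotation": [0, 0.004, 0], "gripper": 0},
    {"translation": [0, 0, 0.0085], "rotation": [0, 0.004, 0], "gripper": 0.3},
    {"translation": [0, 0, 0.0085], "rotation": [0, 0.004, 0], "gripper": 0.6},
    {"translation": [0, 0, 0.0085], "rotation": [0, 0.004, 0], "gripper": 0.8},
    {"translation": [0, 0, 0.0085], "rotation": [0, 0.004, 0], "gripper": 0.8},
    {"translation": [0, 0, 0.0085], "rotation": [0, 0.004, 0], "gripper": 0.8},
    {"translation": [0, 0, 0], "rotation": [0, 0, 0], "gripper": 0.8},
    {"translation": [0, 0, -0.02], "rotation": [0, 0, 0], "gripper": 0.8},
    {"translation": [0, 0, -0.06], "rotation": [0, 0, 0], "gripper": 0.8},
    {"translation": [0, 0, -0.1], "rotation": [0, 0, 0], "gripper": 0.8},
    {"translation": [0, 0, -0.14], "rotation": [0, 0, 0], "gripper": 0.8},
    {"translation": [0, 0, -0.18], "rotation": [0, 0, 0], "gripper": 0.8},
    {"translation": [0, 0, -0.22], "rotation": [0, 0, 0], "gripper": 0.8},
    {"translation": [0, 0, -0.23], "rotation": [0, 0, 0], "gripper": 0.8},
    {"translation": [0, 0, -0.23], "rotation": [0, 0, 0], "gripper": 0.8}
  ]
}}

```text
t: 13.45
ee_pos: [489.0, 208.6, 267.8]
eef_rot: [0.997, -0.083, 0.004, -0.002]
force: [1.6, -0.2, 0.1]
opening: 68.2
grip_force: 0.0
```

Request:
{"name": "play_rows", "arguments": {
  "targets": [
    {"translation": [0.007, 0.016, 0], "rotation": [0, 0, -0.12], "gripper": 0.8},
    {"translation": [0.014, 0.032, 0], "rotation": [0, 0, -0.24], "gripper": 0.8},
    {"translation": [0.021, 0.048, 0], "rotation": [0, 0, -0.36], "gripper": 0.8},
    {"translation": [0.028, 0.064, 0], "rotation": [0, 0, -0.48], "gripper": 0.8},
    {"translation": [0.035, 0.08, 0], "rotation": [0, 0, -0.6], "gripper": 0.8},
    {"translation": [0.042, 0.096, 0], "rotation": [0, 0, -0.72], "gripper": 0.8},
    {"translation": [0.049, 0.112, 0], "rotation": [0, 0, -0.84], "gripper": 0.8},
    {"translation": [0.056, 0.128, 0], "rotation": [0, 0, -0.96], "gripper": 0.8},
    {"translation": [0.063, 0.144, 0], "rotation": [0, 0, -1.08], "gripper": 0.8},
    {"translation": [0.07, 0.16, 0], "rotation": [0, 0, -1.2], "gripper": 0.8},
    {"translation": [0.077, 0.176, 0], "rotation": [0, 0, -1.32], "gripper": 0.8},
    {"translation": [0.084, 0.192, 0], "rotation": [0, 0, -1.44], "gripper": 0.8},
    {"translation": [0.09, 0.208, 0], "rotation": [0, 0, -1.56], "gripper": 0.8},
    {"translation": [0.094, 0.221, 0], "rotation": [0, 0, -1.7], "gripper": 0.8},
    {"translation": [0.094, 0.221, 0], "rotation": [0, 0, -1.7], "gripper": 0.8}
  ]
}}

```text
t: 14.7
ee_pos: [541.0, -27.8, 258.8]
eef_rot: [0.72, 0.694, -0.003, -0.002]
force: [0.0, 0.9, 1.8]
opening: 68.2
grip_force: 0.0
```

Run:
```python
from h import *
rel((600,-25,250),.036+np.pi)
```

```text
rel [0.0049 0.0589 0.0084] [-0.006 -0.005 -1.644] | at [541.  -27.8 258.8] yaw 1.534 tilt [-0.007 -0.001 -1.   ] t 14.7 F [0.  0.9 1.8]
```

Request:
{"name": "play_rows", "arguments": {
  "targets": [
    {"translation": [0, 0.01, 0.002], "rotation": [0, 0, -0.12], "gripper": 0.8},
    {"translation": [0.001, 0.02, 0.005], "rotation": [0, 0, -0.24], "gripper": 0.8},
    {"translation": [0.005, 0.059, 0.008], "rotation": [-0.006, -0.005, -1.644], "gripper": 0.8},
    {"translation": [0.005, 0.059, 0.008], "rotation": [-0.006, -0.005, -1.644], "gripper": 0.8},
    {"translation": [0.005, 0.059, 0.008], "rotation": [-0.006, -0.005, -1.644], "gripper": 0.8},
    {"translation": [0.005, 0.059, 0.008], "rotation": [-0.006, -0.005, -1.644], "gripper": 0.8},
    {"translation": [0.005, 0.059, 0.008], "rotation": [-0.006, -0.005, -1.644], "gripper": 0.8},
    {"translation": [0.005, 0.059, 0.008], "rotation": [-0.006, -0.005, -1.644], "gripper": 0.8},
    {"translation": [0.005, 0.059, 0.008], "rotation": [-0.006, -0.005, -1.644], "gripper": 0.8},
    {"translation": [0.005, 0.059, 0.008], "rotation": [-0.006, -0.005, -1.644], "gripper": 0.8},
    {"translation": [0.005, 0.059, 0.008], "rotation": [-0.006, -0.005, -1.644], "gripper": 0.8},
    {"translation": [0.005, 0.059, 0.008], "rotation": [-0.006, -0.005, -1.644], "gripper": 0.8},
    {"translation": [0.005, 0.059, 0.008], "rotation": [-0.006, -0.005, -1.644], "gripper": 0.8},
    {"translation": [0.005, 0.059, 0.008], "rotation": [-0.006, -0.005, -1.644], "gripper": 0.8},
    {"translation": [0.005, 0.059, 0.008], "rotation": [-0.006, -0.005, -1.644], "gripper": 0.8},
    {"translation": [0.005, 0.059, 0.008], "rotation": [-0.006, -0.005, -1.644], "gripper": 0.8},
    {"translation": [0.005, 0.059, 0.008], "rotation": [-0.006, -0.005, -1.644], "gripper": 0.8}
  ]
}}

```text
t: 16.12
ee_pos: [600.6, -22.4, 252.3]
eef_rot: [-0.017, 1.0, 0.0, 0.001]
force: [0.1, 0.6, -0.2]
opening: 68.3
grip_force: 0.0
```

Run:
```python
from h import *
c=arm.capture("wrist");c=arm.capture("wrist");np.savez("w7.npz",**c);save("w7",c["img"]);rel((603,-24,130),.036+np.pi);print(c["T"][:3,3],arm.observe()["joint_pos"].round(2))
```

```text
rel [-0.0016 -0.0014  0.1228] [ 0.     0.003 -0.001] | at [601.  -22.7 252.8] yaw -3.106 tilt [ 0.003  0.    -1.   ] t 16.2167 F [ 0.3  0.1 -0.3]
[523.81958076 -26.42493019 375.3558036 ] [-0.15  0.16  1.67  0.    1.3  -1.76]
```

View pics/w7.png

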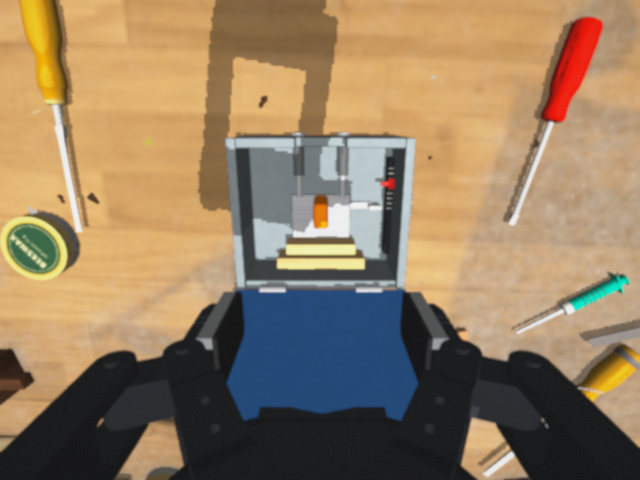

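Wrist view: orange grip at (321,211), white pointer (367,206), red mark (389,184). The cover is open below, and the screwdriver is lying at right.

```bash
cat > m.py <<'E'
from h import *
def comps(c,lo,hi,box):
    hsv=cv2.cvtColor(c["img"],cv2.COLOR_RGB2HSV);m=cv2.inRange(hsv,lo,hi);z=np.zeros_like(m);x0,x1,y0,y1=box;z[y0:y1,x0:x1]=m[y0:y1,x0:x1]
    return z
def meas(c,box):
    ex=np.array([np.cos(.036),np.sin(.036)]);O=np.array([603.3,-24.4])
    out={}
    for n,lo,hi,z in(("orange",(7,150,120),(18,255,255),64),("red",(0,160,100),(5,255,255),28),("white",(0,0,200),(180,35,255),28)):
        m=comps(c,lo,hi,box);k,l,st,ce=cv2.connectedComponentsWithStats(m)
        for i in range(1,k):
            if st[i,4]>=12:
                p=onz(c,ce[i],z)[:2]-O;print(n,st[i],ce[i].round(1),"jig",(p@ex).round(1),(p@[-ex[1],ex[0]]).round(1))
E
python3 - <<'E'
from m import *
c=dict(np.load("w7.npz"));meas(c,(285,405,150,240))
E
```

```text
orange [314 200  13  28 292] [319.8 212.6] jig -3.1 -1.0
red [382 179  13  11 101] [389.2 183.6] jig -23.8 67.6
white [321 150  16  29 363] [328.1 164.3] jig -42.7 7.0
white [ 348  150   36   53 1490] [365.6 173.3] jig -33.9 43.9
white [341 176   4   4  13] [342.6 177.4] jig -29.9 21.4
white [402 194   3  46  92] [403.3 221.4] jig 15.0 84.4
white [ 293  202   89   38 2006] [348. 222.] jig 15.6 27.7
white [285 226   6   7  31] [287.1 229.7] jig 23.9 -34.9
```

Run:
```python
from m import *
c=dict(np.load("w7.npz"));O=np.array([603.3,-24.4]);ex=np.array([np.cos(.036),np.sin(.036)])
for uv,z in(((367,206),28),((381,183.6),28),((320,220),64)): p=onz(c,uv,z)[:2]-O;print(uv,p@ex,p@[-ex[1],ex[0]])
arm.capture("wrist");rel((602,-25,53),.036+np.pi)
```

```text
(367, 206) -1.0927805993129456 46.5117570398335
(381, 183.6) -23.778948178049664 59.54611199036154
(320, 220) 3.870640119499129 -0.7688863165907088
rel [-0.0002 -0.0023  0.2   ] [ 0.     0.003 -0.001] | at [601.1 -22.8 253. ] yaw -3.106 tilt [ 0.003  0.    -1.   ] t 16.2667 F [ 0.5 -0.5  0.6]
```

Request:
{"name": "play_rows", "arguments": {
  "targets": [
    {"translation": [0, -0.002, 0.04], "rotation": [0, 0.003, 0], "gripper": 0.6},
    {"translation": [0, -0.002, 0.08], "rotation": [0, 0.003, 0], "gripper": 0.6},
    {"translation": [0, -0.002, 0.11], "rotation": [0, 0.003, 0], "gripper": 0.6},
    {"translation": [0, -0.002, 0.135], "rotation": [0, 0.003, 0], "gripper": 0.6},
    {"translation": [0, -0.002, 0.155], "rotation": [0, 0.003, 0], "gripper": 0.6},
    {"translation": [0, -0.002, 0.17], "rotation": [0, 0.003, 0], "gripper": 0.6},
    {"translation": [0, -0.002, 0.183], "rotation": [0, 0.003, 0], "gripper": 0.6},
    {"translation": [0, -0.002, 0.192], "rotation": [0, 0.003, 0], "gripper": 0.6},
    {"translation": [0, -0.002, 0.197], "rotation": [0, 0.003, 0], "gripper": 0.6},
    {"translation": [0, -0.002, 0.198], "rotation": [0, 0.003, 0], "gripper": 0.6},
    {"translation": [0, -0.002, 0.198], "rotation": [0, 0.003, 0], "gripper": 0.6},
    {"translation": [0, -0.002, 0.198], "rotation": [0, 0.003, 0], "gripper": 0.3},
    {"translation": [0, -0.002, 0.198], "rotation": [0, 0.003, 0], "gripper": 0},
    {"translation": [0, -0.002, 0.198], "rotation": [0, 0.003, 0], "gripper": 0},
    {"translation": [0, -0.002, 0.198], "rotation": [0, 0.003, 0], "gripper": 0},
    {"translation": [0, -0.002, 0.198], "rotation": [0, 0.003, 0], "gripper": 0},
    {"translation": [0, -0.002, 0.198], "rotation": [0, 0.003, 0], "gripper": 0},
    {"translation": [0, -0.002, 0.198], "rotation": [0, 0.003, 0], "gripper": 0}
  ]
}}

```text
t: 17.77
ee_pos: [602.9, -24.0, 56.6]
eef_rot: [-0.018, 1.0, 0.001, 0.001]
force: [-1.1, 4.3, 5.4]
opening: 12.6
grip_force: 60.7
```

Run:
```python
from m import *
c=arm.capture("wrist");np.savez("w8.npz",**c);save("w8",c["img"]);s=arm.observe();print(s["ee_pos"],s["opening"],s["grip_force"],s["force"],c["T"][:3,3])
```

```text
[602.8847937  -23.99444387  56.59349914] 12.975129912059163 60.66414535045624 [-1.41590101  4.687354    6.41330262] [525.91730811 -28.05703639 179.41484595]
```

View pics/w8.png

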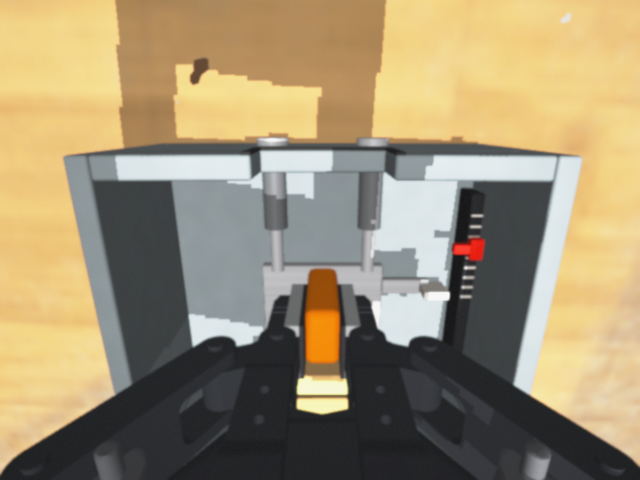

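Pinched the orange grip at (321,310). Pointer's white end is at (434,290), mark's point at (455,249).

Run:
```python
from m import *
c=dict(np.load("w8.npz"));O=np.array([603.3,-24.4]);ex=np.array([np.cos(.036),np.sin(.036)])
for uv in((434,288),(434,290),(437,293),(456,249),(478,249)): p=onz(c,uv,28)[:2]-O;print(uv,p@ex,p@[-ex[1],ex[0]])
meas(c,(420,490,220,310))
```

```text
(434, 288) -3.523974337604157 52.69863753996181
(434, 290) -2.4740520137026167 52.80277895781073
(437, 293) -0.8866634728919943 54.40287870624179
(456, 249) -23.204776607190556 60.92825877252725
(478, 249) -23.196524398769167 71.1353381604633
red [453 238  32  23 516] [470.4 248.7] jig -23.4 67.6
white [ 420  220   32   65 1521] [433.2 248.9] jig -23.3 50.4
white [421 280   7   3  19] [424.  280.9] jig -7.2 47.6
white [420 292  29  18 434] [433.  300.3] jig 3.0 52.9
```

Request:
{"name": "play_rows", "arguments": {
  "targets": [
    {"translation": [0.003, 0, 0], "rotation": [0, 0, 0], "gripper": 0},
    {"translation": [0.006, 0, 0], "rotation": [0, 0, 0], "gripper": 0},
    {"translation": [0.009, 0, 0], "rotation": [0, 0, 0], "gripper": 0},
    {"translation": [0.012, 0, 0], "rotation": [0, 0, 0], "gripper": 0},
    {"translation": [0.015, 0, 0], "rotation": [0, 0, 0], "gripper": 0},
    {"translation": [0.018, 0, 0], "rotation": [0, 0, 0], "gripper": 0},
    {"translation": [0.02, 0, 0], "rotation": [0, 0, 0], "gripper": 0},
    {"translation": [0.022, 0, 0], "rotation": [0, 0, 0], "gripper": 0},
    {"translation": [0.022, 0, 0], "rotation": [0, 0, 0], "gripper": 0},
    {"translation": [0.022, 0, 0], "rotation": [0, 0, 0], "gripper": 0},
    {"translation": [0.022, 0, 0], "rotation": [0, 0, 0], "gripper": 0}
  ]
}}

```text
t: 18.73
ee_pos: [583.3, -24.7, 56.6]
eef_rot: [-0.018, 1.0, 0.001, 0.004]
force: [5.5, 5.9, 0.4]
opening: 13.2
grip_force: 59.9
```

Run:
```python
from m import *
c=arm.capture("wrist");np.savez("w9.npz",**c);s=arm.observe();print(s["ee_pos"],s["opening"],s["grip_force"],s["force"])
save("w9",cv2.resize(c["img"][230:350,360:520],None,fx=5,fy=5,interpolation=cv2.INTER_CUBIC))
meas(c,(380,500,210,340))
```

```text
[583.31428399 -24.71589442  56.64144661] 12.776774457452124 59.89420473575592 [ 5.5557174   6.24042996 -0.43566205]
red [448 278  31  22 475] [464.9 287.9] jig -22.9 67.5
white [ 380  219  120   63 3079] [442.  240.3] jig -46.9 54.0
white [419 280   9   3  25] [423.  280.9] jig -26.7 47.1
white [ 380  289   70   51 2768] [411.2 314.1] jig -8.9 42.9
```

View pics/w9.png

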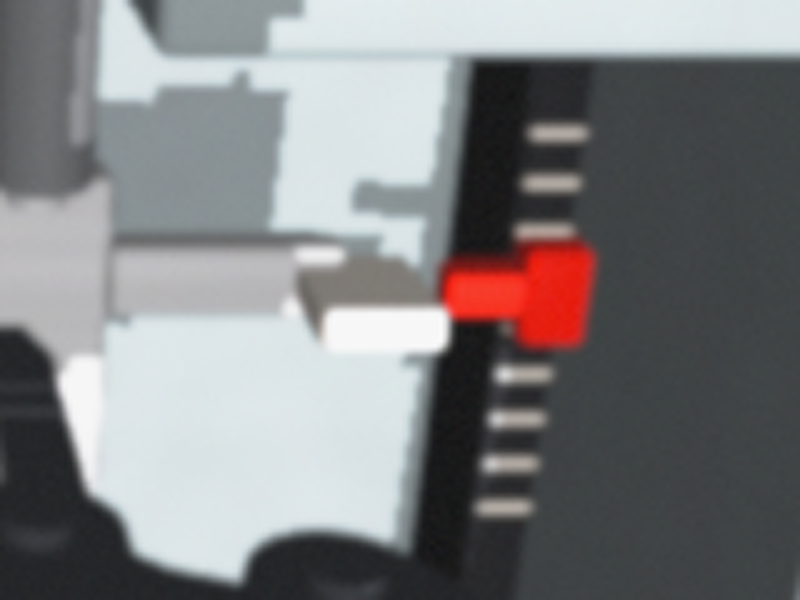

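Crop: the pointer's white top is at crop (385,330) and the red point at (480,294), so about 7 px more pull is needed. I have now viewed 12 pictures, over the limit of 10, so from here I'll check with masks only.

```bash
cat >> m.py <<'E'
def gap(c,ur,up):
    "pointer top minus mark top along jig x, from bright white / bright red column extents"
    O=np.array([603.3,-24.4]);ex=np.array([np.cos(.036),np.sin(.036)]);r=[]
    im=c["img"].astype(int)
    v=np.arange(480)
    a=[np.mean(w) for u in range(*ur) for w in [v[(im[:,u,0]>225)&(im[:,u,1]<60)&(v>230)&(v<350)]] if len(w)]
    b=[np.mean(w) for u in range(*up) for w in [v[(im[:,u].min(1)>235)&(v>285)&(v<350)]] if len(w)]
    for uu,vv in((np.mean(ur),np.median(a)),(np.mean(up),np.median(b))): p=onz(c,(uu,vv),28)[:2]-O;r.append(p@ex);print(uu,vv,p@ex)
    print("pull more mm",r[1]-r[0])
E
python3 - <<'E'
from m import *
c=dict(np.load("w9.npz"));print(c["img"][280:306,456].tolist());print(c["img"][284:306,437].tolist())
gap(c,(450,462),(428,446))
E
```

```text
[[45, 24, 24], [77, 27, 25], [107, 27, 24], [134, 27, 22], [186, 32, 24], [239, 43, 30], [247, 54, 35], [247, 59, 41], [247, 58, 40], [247, 57, 40], [247, 55, 37], [247, 53, 35], [242, 47, 35], [179, 35, 27], [84, 25, 25], [34, 25, 25], [26, 24, 24], [25, 24, 24], [23, 25, 24], [24, 25, 23], [24, 23, 26], [25, 23, 26], [26, 27, 27], [26, 26, 26], [26, 25, 27], [25, 26, 26]]
[[127, 123, 117], [127, 122, 118], [127, 123, 118], [127, 123, 118], [128, 124, 118], [129, 124, 119], [142, 138, 133], [192, 188, 185], [239, 239, 239], [247, 247, 247], [247, 247, 247], [247, 247, 247], [247, 247, 247], [247, 247, 247], [247, 247, 247], [245, 246, 246], [235, 239, 241], [222, 231, 233], [220, 230, 231], [220, 230, 232], [220, 229, 231], [219, 230, 231]]
456.0 288.5 -22.658149571671768
437.0 295.5 -18.98224805537325
pull more mm 3.6759015162985165
```

Request:
{"name": "play_rows", "arguments": {
  "targets": [
    {"translation": [0.002, 0, 0], "rotation": [0, 0, 0], "gripper": 0},
    {"translation": [0.0038, 0, 0], "rotation": [0, 0, 0], "gripper": 0},
    {"translation": [0.0038, 0, 0], "rotation": [0, 0, 0], "gripper": 0},
    {"translation": [0.0038, 0, 0], "rotation": [0, 0, 0], "gripper": 0},
    {"translation": [0.0038, 0, 0], "rotation": [0, 0, 0], "gripper": 0}
  ]
}}

```text
t: 19.2
ee_pos: [579.7, -24.8, 56.7]
eef_rot: [-0.018, 1.0, 0.001, 0.005]
force: [5.9, 5.1, -0.2]
opening: 12.8
grip_force: 59.9
```

Run:
```python
from m import *
c=arm.capture("wrist");np.savez("w10.npz",**c);s=arm.observe();print(s["ee_pos"],s["opening"],s["grip_force"],s["force"],s["t"])
gap(c,(450,460),(428,444))
t=arm.capture("top");P=pts(t);hsv=cv2.cvtColor(t["img"],cv2.COLOR_RGB2HSV)
m=(cv2.inRange(hsv,(105,100,30),(125,255,255))>0)&(P[...,0]>620)&(P[...,0]<760)&(abs(P[...,1]+25)<90)
Q=P[m];p=np.polyfit(Q[:,2],Q[:,0],1);print("cover angle",np.pi/2+np.arctan(p[0]),Q[:,2].max())
```

```text
[579.67471161 -24.86222449  56.62420485] 12.982566558889944 59.90678608417511 [5.85523645 6.74954466 0.44642806] 19.25
455.0 295.5 -22.559038010717522
436.0 295.5 -22.596960324076324
pull more mm -0.03792231335880203
cover angle 1.933707271669586 210.29649602987672
```

Request:
{"name": "play_rows", "arguments": {
  "targets": [
    {"translation": [0, 0, 0], "rotation": [0, 0, 0], "gripper": 0},
    {"translation": [0, 0, 0], "rotation": [0, 0, 0], "gripper": 0},
    {"translation": [0, 0, 0], "rotation": [0, 0, 0], "gripper": 0},
    {"translation": [0, 0, 0], "rotation": [0, 0, 0], "gripper": 0},
    {"translation": [0, 0, 0], "rotation": [0, 0, 0], "gripper": 0},
    {"translation": [0, 0, 0], "rotation": [0, 0, 0], "gripper": 0}
  ]
}}

```text
t: 19.8
ee_pos: [579.7, -24.8, 56.6]
eef_rot: [-0.018, 1.0, 0.001, 0.005]
force: [6.8, 6.1, 0.3]
opening: 13.1
grip_force: 59.9
```

Run:
```python
from m import *
c=arm.capture("wrist");gap(c,(450,460),(428,444));print(arm.finish_job())
```

```text
455.0 295.5 -22.519323332504207
436.0 295.5 -22.557171013273642
pull more mm -0.03784768076943479
the job is handed in; nothing more can be done
None
```

The job is handed in at about 20 s, with no verdict shown: the cover is open to about 1.9 rad, the screwdriver is back on the bench, and the gripper is holding the jaw with the pointer level with the mark (0.04 mm by the wrist camera); I viewed 12 pictures, over the limit of 10.

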